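# Check two sample crates underneath and send the stamped one to dispatch

### The arm

A 7-joint arm with a two-finger parallel gripper is mounted at the origin on the work surface. World frame = base frame: x ahead of the robot, y to its left, z up, the work surface at z = 0. Lengths are in mm, angles in rad, forces in N, time in s.
With the tool pointing down it reaches from about 425 to 925 mm from the base axis. Payload 6.8 kg.
Tool frame: the origin (TCP) lies at the very end of the fingers, on their centre line; the grasp point (between the pads) lies 19 mm behind it; z points along the fingers, y is the line along which they close (so a half turn about z gives the same grasp; the last joint's range is limited). The gripper opens to 85 mm and grips with 20 to 120 N. Pads are 22 mm wide; open, the fingers measure 114 mm over their backs; the gripper's body (76 mm by 85 mm) begins 54 mm behind the grasp point. The pads swing forward as they close: fully open they stand 13 mm farther back than shut.
Start: joints at [-1.326, 0.477, 0.022, 1.555, -0.011, 1.109, -0.083], TCP at [233.228, 633.445, 231.308] pointing down, gripper open.
Joint ranges: [-2.96, 2.96], [-0.34, 2.1], [-1.41, 1.46], [0.24, 2.44], [-1.37, 4.51], [0.17, 1.92], [-2.96, 2.96]. Speed limits (rad/s): [2.39, 2.39, 3.14, 3.14, 3.14, 3.14, 3.14].

### API

Orientations are given as a unit quaternion [x, y, z, w].
In Python, from plant import ctrl gives the robot as it stands. The module is installed in compiled form; this text tells all that it offers.
- The arm moves only by the shell command python3 -m inch 'ROWS' [OPENING] [FORCE]. ROWS is JSON, a list of rows, each an object with "xyz": the shift along the world's x, y, z in m, a list of three; "turn": the turn about the world's z in rad. In form: [{"xyz": [dx, dy, dz], "turn": turn}, ...]. A call has 1 to 8 rows; each row shifts and turns the commanded pose from where the row before left it; what a row does not reach is not made up. A row lasts 1/8 s, in which the tool goes at most 62.5 mm and 10.7 degrees, less where a joint would pass 70% of its speed; a pose out of reach is approached as far as the arm can. A call is refused whole if a number of a shift passes 0.0625 or a number of a turn 0.188, either way. A call with a gripper value outside its range is refused whole. OPENING is the closure, from 0 (fully open) to 1 (shut), set as the call begins (- or left out, the last holds). The fingers move at their own pace and stop on an object; FORCE is the grip in N (left out, the last holds). Time passes only in rows, so rows that do not move let the fingers close. It gives the time, the measured TCP pose, the force, the opening and the grip force at its end, in the units of the state.
- ctrl.observe(): the state, without advancing time (a new reading comes with each control period).
- ctrl.grab_frame(name): name is "scene" or "top" or "wrist"; returns a dict with "img" (420x560x3 uint8, red, green, blue), "vertical_fov" (degrees; the focal length in pixels is half the picture's height over the tangent of half this angle, whatever the lens; pixels are square), "cx", "cy" (the principal point, pixels), "world_from_camera" (4x4, takes a point from camera to world coordinates). Camera axes: x right, y up, looking along -z (the intrinsics and any distortion apply to the point x, -y, -z); pixel columns grow to the right and rows downward; lengths in mm; the calibration is good to about 2 mm. A picture is of the moment at which its call begins. There is no depth.
- ctrl.close_job(): hands the job in; it is judged then, once.
Trained networks look in a picture, given as the dict that the camera call returned (one of the last four; its "shot" number tells which), for a name from the list of things; names that differ only in an ending like _2 or _b are one class to them, and where a whole thing is asked for, a point or a joint stands for the part that bears it (a point fixed in the world has none). Each returns a list of dicts, best first, with "score" (0 to 1); they miss things now and then, are a little off and sometimes report something else, mostly with a low value. They report only what shows in the picture. A call takes as long as a camera call.
- ctrl.find_in(query, picture): "location" ([x, y, z] in mm, in the coordinates of the camera as it stood for that picture, good to about 4 mm: the middle of the surface that is visible of it).
The state is a dict: "clock": time; "joint_pos": joint angles; "joint_vel": joint speeds; "joint_efforts": joint torques, N m; "ee_pos": TCP position; "ee_rot": TCP orientation; "force": force on the tool from outside, world axes, zero at the start; "moment": the same for the moment, N m; "opening": finger opening in mm; "grasp_force": force on a finger pad.
Only numpy, scipy, OpenCV 4.12 (cv2) and the standard library are available. Lean on these libraries where they do the work, as an engineer would, in place of code of your own. Each camera call takes 0.05 s, during which the arm holds its last target. There are 200 camera calls.

### The job

One of the two empty blue crates has a red ring stamped underneath. Tip both crates over onto their sides so that their undersides can be seen, and only then push the stamped one, still lying on its side, along the bench until its middle is over the yellow dispatch line. Only tip and push the crates, never pick one up; leave the other crate lying on its side clear of the line, and do not disturb the bottle, the beaker or the tube rack.

Things in the scene. Friction and masses are not known exactly. Their poses are not given: they have to be found in the camera images.
- crate_stamped: empty open-topped blue crate, 92 (its x) x 100 (its y) x 130 mm high (its z), 4 mm walls, 0.24 to 0.42 kg, upright at first on an 8 mm black rubber foot. Origin: centre of the underside. The foot grips: pushed level near the rim the crate tips over its opposite bottom edge; past about 40 degrees it falls on its side and stays. The one with the stamp: a red ring, 68 mm across, on its underside.
- crate_plain: empty open-topped blue crate, 92 (its x) x 100 (its y) x 130 mm high (its z), 4 mm walls, 0.24 to 0.42 kg, upright at first on an 8 mm black rubber foot. Origin: centre of the underside. The foot grips: pushed level near the rim the crate tips over its opposite bottom edge; past about 40 degrees it falls on its side and stays. Plain underneath, otherwise like the stamped one; either may stand left or right.
- crate_stamped_center (a point): the middle of the stamped crate's outside, 65 mm above its underside along its z; about 65 mm above the bench when upright, 46 or 50 mm when the crate lies on its side.
- crate_plain_center (a point): the same point of the plain crate.
- dispatch_line: yellow tape stuck flat on the bench, 420 mm long (its x, roughly away from the robot) x 30 mm wide (its y), no thickness to speak of, three black arrowheads on it. Origin: its centre, on the bench top.
- bottle: amber glass bottle with a black cap, 64 mm across, 150 mm high, beyond the far end of the line. Origin: centre of its underside.
- beaker: clear glass beaker, 72 mm across, 85 mm high, far out on the robot's right. Origin: centre of its underside.
- tube_rack: grey rack, 70 (its x) x 140 (its y) mm, 115 mm high with its capped tubes, far out on the robot's left. Origin: centre of its underside.

How it is judged:
By the outcome, as a careful person would: the job done as asked, in the order asked, and still so for the second after the job is handed in, with the robot touching nothing.
It also fails if it takes over 64 s, if anything falls off the work surface, if the arm or the gripper's body presses on something with over 40 N, if the wrist force passes 120 N, or if a joint passes its speed limit or range.

## Working session

There is one attempt and no reset: what is moved stays moved. The work goes in short steps, Python scripts to look and compute and a shell command to move; the robot and the scene stay as the last step left them, time stands still between calls to the robot, and variables do not carry over. Pictures are saved under pics/ and viewed, at most 10 in all, crops included, and the job is handed in when it is done.

```bash
mkdir -p pics; cat > h.py <<'E'
import numpy as np, cv2
from plant import ctrl
def snap(cam,fn=None):
    p=ctrl.grab_frame(cam)
    if fn: cv2.imwrite('pics/'+fn,cv2.cvtColor(p['img'],cv2.COLOR_RGB2BGR))
    return p
def w(p,l): return (np.array(p['world_from_camera'])@np.r_[l,1])[:3]
def pix(p,X):
    c=np.linalg.inv(p['world_from_camera'])@np.r_[X,1]; f=p['img'].shape[0]/2/np.tan(np.radians(p['vertical_fov']/2))
    return np.array([p['cx']-f*c[0]/c[2],p['cy']+f*c[1]/c[2]])
def plane(p,u,v,z=0):
    f=p['img'].shape[0]/2/np.tan(np.radians(p['vertical_fov']/2)); M=np.array(p['world_from_camera'])
    d=M[:3,:3]@np.array([(u-p['cx'])/f,-(v-p['cy'])/f,-1]); o=M[:3,3]
    return o+d*(z-o[2])/d[2]
E
python3 - <<'E'
from h import *
for c in ['top','scene']:
    p=snap(c,c+'0.png'); print(c,{k:v for k,v in p.items() if k!='img'})
    for n in ['crate_stamped','crate_plain','dispatch_line','bottle','beaker','tube_rack']:
        for r in ctrl.find_in(n,p)[:3]: 
            X=w(p,r['location']);print(n,round(r['score'],2),X.round(),pix(p,X).round())
E
```

```text
top {'vertical_fov': 44.31977679957243, 'cx': 276.5810812903645, 'cy': 212.12563984991047, 'world_from_camera': array([[-9.90614764e-03,  9.96742208e-01, -8.00427322e-02,
         5.14489965e+02],
       [-9.99846949e-01, -1.10276927e-02, -1.35819367e-02,
        -2.18336061e+00],
       [-1.44203762e-02,  7.98959369e-02,  9.96698897e-01,
         1.53032940e+03],
       [ 0.00000000e+00,  0.00000000e+00,  0.00000000e+00,
         1.00000000e+00]]), 'shot': 1}
crate_stamped 0.72 [ 558. -234.    9.] [363. 238.]
crate_plain 0.91 [604. 255.  17.] [197. 224.]
crate_plain 0.5 [ 473. -560.   46.] [480. 266.]
dispatch_line 0.93 [530.   9.  -2.] [280. 248.]
bottle 0.75 [775. -30. 103.] [293. 160.]
beaker 0.63 [ 474. -559.   47.] [480. 266.]
tube_rack 0.84 [528. 527.  58.] [ 99. 251.]
scene {'vertical_fov': 52.909040356123526, 'cx': 274.239362787709, 'cy': 213.30167913298465, 'world_from_camera': array([[-2.14926170e-01, -7.57469739e-01,  6.16478982e-01,
         1.41269522e+03],
       [ 9.76605560e-01, -1.62198519e-01,  1.41185061e-01,
         1.95387161e+02],
       [-6.95143362e-03,  6.32401166e-01,  7.74609865e-01,
         1.03934445e+03],
       [ 0.00000000e+00,  0.00000000e+00,  0.00000000e+00,
         1.00000000e+00]]), 'shot': 2}
crate_stamped 0.58 [ 595. -220.   86.] [202. 186.]
dispatch_line 0.92 [565.  12.   1.] [278. 208.]
bottle 0.61 [808. -22.  97.] [246. 252.]
beaker 0.98 [ 482. -541.   60.] [124. 153.]
tube_rack 0.93 [552. 535.  52.] [451. 223.]
```

View pics/top0.png

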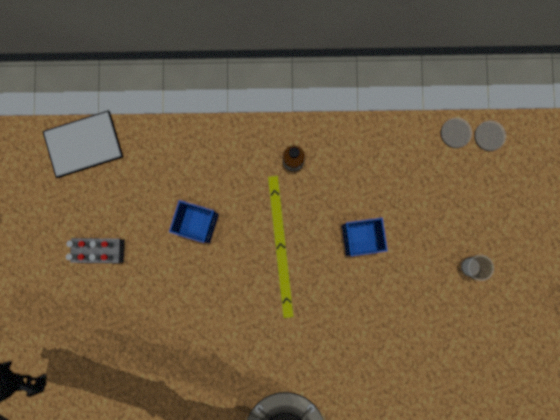

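View pics/scene0.png

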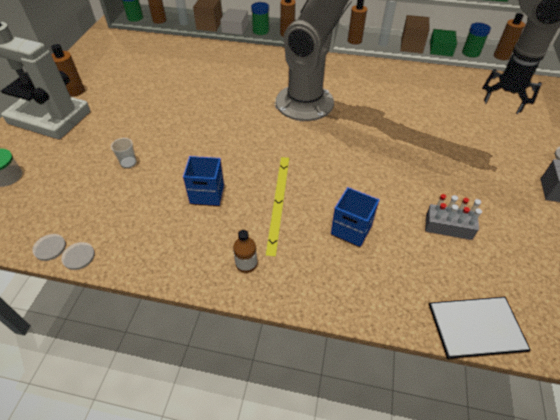

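The top view shows the left crate centred near (194,222), the right one near (364,238), the line from (273,178) to (290,317), the bottle at (293,158), and the gripper at lower left. The scene view faces the robot. I'll tip both crates towards the robot, so their undersides face the scene camera. Next I'll fit the poses.

```bash
cat >> h.py <<'E'
from scipy.optimize import minimize
def blue(p):
    h=cv2.cvtColor(p['img'],cv2.COLOR_RGB2HSV); return ((h[...,0]>105)&(h[...,0]<130)&(h[...,1]>120)&(h[...,2]>25)).astype(np.uint8)
def fitbox(ps,x0,y0,ylo,yhi,dims=(92,100),z=(8,130)):
    "upright/lying box: dims along its x,y and z range; returns x,y,yaw"
    ms=[]
    for p in ps:
        m=blue(p); n,l,s,c=cv2.connectedComponentsWithStats(cv2.morphologyEx(m,cv2.MORPH_CLOSE,np.ones((5,5))))
        t=pix(p,[x0,y0,60]); 
        i=min((i for i in range(1,n) if s[i,4]>150),key=lambda i:np.linalg.norm(c[i]-t))
        cs,_=cv2.findContours((l==i).astype(np.uint8),cv2.RETR_EXTERNAL,cv2.CHAIN_APPROX_NONE)
        o=np.zeros((420*4,560*4),np.uint8); cv2.fillConvexPoly(o,cv2.convexHull(max(cs,key=len))*4+2,1); ms.append(o)
    def cost(v):
        r=0
        for p,o in zip(ps,ms):
            c,s=np.cos(v[2]),np.sin(v[2])
            P=np.array([pix(p,[v[0]+c*a-s*b,v[1]+s*a+c*b,zz]) for a in(-dims[0]/2,dims[0]/2) for b in(-dims[1]/2,dims[1]/2) for zz in z])
            q=np.zeros_like(o); cv2.fillConvexPoly(q,cv2.convexHull((P*4+2).round().astype(np.int32)),1)
            r+=1-(q&o).sum()/(q|o).sum()
        return r
    best=None
    for a in np.radians([-30,-10,10,30]):
        R=minimize(cost,[x0,y0,a],method='Nelder-Mead',options=dict(initial_simplex=[[x0,y0,a],[x0+25,y0,a],[x0,y0+25,a],[x0,y0,a+.25]]))
        if best is None or R.fun<best.fun: best=R
    return best.x.round(3),round(best.fun,3)
def line(p):
    h=cv2.cvtColor(p['img'],cv2.COLOR_RGB2HSV); m=((h[...,0]>24)&(h[...,0]<36)&(h[...,1]>180)&(h[...,2]>110)).astype(np.uint8)
    v,u=np.nonzero(m); P=np.array([plane(p,a,b)[:2] for a,b in zip(u,v)]); P=P[(abs(P[:,1])<80)&(P[:,0]>280)&(P[:,0]<780)]
    c=np.polyfit(P[:,0],P[:,1],1); return c,P[:,0].min(),P[:,0].max(),len(P)
E
python3 - <<'E'
from h import *
a=snap('top');b=snap('scene')
print(line(a),line(b))
for x,y in[(604,255),(565,-234)]:
  for d in[(92,100),(100,92)]: 
    for ps in ([a],[b],[a,b]): print(d,len(ps),fitbox(ps,x,y,0,0,d))
o=ctrl.observe();print(o['clock'],o['ee_pos'],o['ee_rot'],o['joint_pos'])
from scipy.spatial.transform import Rotation as R
print(R.from_quat(o['ee_rot']).as_matrix().round(3))
E
```

```text
(array([  0.09998763, -44.62106827]), np.float64(328.88659023347526), np.float64(746.0399777975102), 1270) (array([  0.10420322, -48.46332553]), np.float64(331.56343510483885), np.float64(739.3814745286638), 231)
(92, 100) 1 (array([ 6.04297e+02,  2.49795e+02, -2.88000e-01]), np.float64(0.094))
(92, 100) 1 (array([ 6.05157e+02,  2.49967e+02, -2.20000e-01]), np.float64(0.056))
(92, 100) 2 (array([ 6.04868e+02,  2.50048e+02, -2.52000e-01]), np.float64(0.159))
(100, 92) 1 (array([604.713, 251.43 ,   1.312]), np.float64(0.095))
(100, 92) 1 (array([604.79 , 250.689,   1.35 ]), np.float64(0.055))
(100, 92) 2 (array([604.671, 251.223,   1.318]), np.float64(0.162))
(92, 100) 1 (array([ 5.57874e+02, -2.27036e+02,  1.64000e-01]), np.float64(0.099))
(92, 100) 1 (array([ 5.56827e+02, -2.27044e+02,  2.54000e-01]), np.float64(0.058))
(92, 100) 2 (array([ 5.58492e+02, -2.26627e+02,  2.17000e-01]), np.float64(0.175))
(100, 92) 1 (array([ 5.61661e+02, -2.26842e+02,  1.22000e-01]), np.float64(0.129))
(100, 92) 1 (array([ 5.54260e+02, -2.28316e+02,  1.85000e-01]), np.float64(0.065))
(100, 92) 2 (array([ 5.53828e+02, -2.27828e+02,  1.67000e-01]), np.float64(0.207))
0.8 [233.22366812 633.44825988 231.33794105] [ 1.75501408e-01  9.84479179e-01  3.27231928e-05 -9.05666930e-06] [-1.32609677  0.47695635  0.02239216  1.55539787 -0.01150663  1.10930347
 -0.08311349]
[[-0.938  0.346 -0.   ]
 [ 0.346  0.938  0.   ]
 [ 0.     0.    -1.   ]]
```

```bash
python3 -m inch '[{"xyz":[0.045,-0.040,0],"turn":0.02},{"xyz":[0.045,-0.040,0],"turn":0.02},{"xyz":[0.045,-0.040,0],"turn":0.02},{"xyz":[0.045,-0.040,0],"turn":0.02},{"xyz":[0.045,-0.040,0],"turn":0.02},{"xyz":[0.045,-0.040,0],"turn":0},{"xyz":[0.045,-0.040,0],"turn":0},{"xyz":[0.045,-0.040,0],"turn":0}]' 0.5; python3 -m inch '[{"xyz":[0.045,-0.040,0],"turn":0},{"xyz":[0.054,-0.045,0],"turn":0},{"xyz":[0,0,0],"turn":0}]'
```

```text
clock: 1.8
ee_pos: [594.6, 312.2, 231.6]
ee_rot: [0.126, 0.992, 0.0, 0.0]
force: [0.0, 0.0, -0.5]
opening: 43.0
grasp_force: 0.0
clock: 2.17
ee_pos: [690.2, 226.0, 231.0]
ee_rot: [0.131, 0.991, -0.002, 0.001]
force: [-0.9, 0.4, -0.4]
opening: 43.0
grasp_force: 0.0
```

```bash
python3 -m inch '[{"xyz":[0,0,-0.045],"turn":0},{"xyz":[0,0,-0.045],"turn":0},{"xyz":[0,0,-0.040],"turn":0},{"xyz":[0,0,0],"turn":0}]'; python3 -m inch '[{"xyz":[-0.0121,0.0031,0],"turn":0},{"xyz":[-0.0121,0.0031,0],"turn":0},{"xyz":[-0.0121,0.0031,0],"turn":0},{"xyz":[-0.0121,0.0031,0],"turn":0},{"xyz":[-0.0121,0.0031,0],"turn":0},{"xyz":[-0.0121,0.0031,0],"turn":0},{"xyz":[-0.0121,0.0031,0],"turn":0},{"xyz":[0,0,0],"turn":0}]'
python3 - <<'E'
from h import *
snap('scene','s1.png')
E
```

```text
clock: 2.68
ee_pos: [683.0, 233.6, 97.7]
ee_rot: [0.125, 0.992, -0.002, -0.003]
force: [-0.2, -0.6, 0.5]
opening: 43.1
grasp_force: 0.0
clock: 3.68
ee_pos: [600.7, 256.1, 102.5]
ee_rot: [0.126, 0.992, 0.001, 0.0]
force: [-0.0, 0.7, -0.2]
opening: 42.6
grasp_force: 0.0
```

View pics/s1.png

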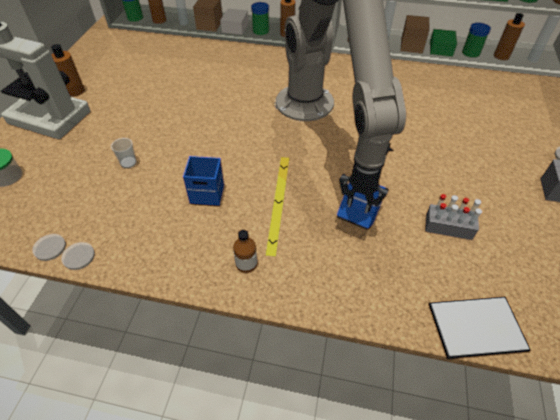

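The crate is tilting towards the robot under the gripper (358,205). I'll keep pushing.

```bash
python3 -m inch '[{"xyz":[-0.0121,0.0031,0],"turn":0},{"xyz":[-0.0121,0.0031,0],"turn":0},{"xyz":[-0.0121,0.0031,0],"turn":0},{"xyz":[-0.0121,0.0031,0],"turn":0},{"xyz":[-0.0121,0.0031,0],"turn":0},{"xyz":[0,0,0],"turn":0},{"xyz":[0,0,0],"turn":0}]'
python3 - <<'E'
from h import *
snap('scene','s2.png')
E
```

```text
clock: 4.6
ee_pos: [541.5, 270.5, 101.5]
ee_rot: [0.126, 0.992, 0.0, 0.0]
force: [0.4, 1.1, 0.0]
opening: 43.2
grasp_force: 0.0
```

View pics/s2.png

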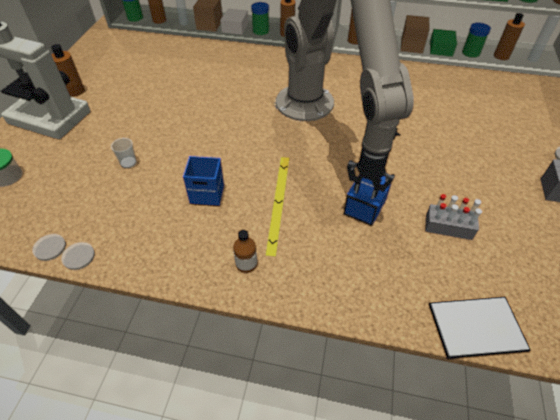

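```bash
python3 -m inch '[{"xyz":[0,0,0.045],"turn":0},{"xyz":[0,0,0.045],"turn":0},{"xyz":[0,0,0.040],"turn":0},{"xyz":[0.010,-0.058,0],"turn":0.06},{"xyz":[0.010,-0.058,0],"turn":0.06},{"xyz":[0.014,-0.060,0],"turn":0.06},{"xyz":[0.014,-0.060,0],"turn":0.06},{"xyz":[0.014,-0.060,0],"turn":0.06}]';  python3 -m inch '[{"xyz":[0.014,-0.060,0],"turn":0.06},{"xyz":[0.014,-0.060,0],"turn":0.06},{"xyz":[0.014,-0.060,0],"turn":0.03},{"xyz":[0,0,0],"turn":0},{"xyz":[0,0,0],"turn":0}]'
python3 - <<'E'
from h import *
b=snap('scene','s3.png'); a=snap('top')
for n in ['crate_stamped','crate_plain']:
  for p in(a,b):
    for r in ctrl.find_in(n,p)[:3]:
        X=w(p,r['location']);print(n,round(r['score'],2),X.round(),pix(p,X).round())
print(fitbox([b],490,275,0,0,(130,100),(0,92)),fitbox([a],490,275,0,0,(130,100),(0,92)))
c=cv2.imread('pics/s3.png'); cv2.imwrite('pics/s3c.png',cv2.resize(c[120:260,150:430],None,fx=2.8,fy=2.8,interpolation=cv2.INTER_CUBIC))
E
```

```text
clock: 5.65
ee_pos: [603.6, -27.8, 231.6]
ee_rot: [-0.024, 1.0, -0.0, 0.0]
force: [1.4, -0.1, 0.2]
opening: 42.4
grasp_force: 0.0
clock: 6.28
ee_pos: [645.0, -205.5, 230.9]
ee_rot: [-0.098, 0.995, 0.0, -0.0]
force: [0.0, 0.4, 0.1]
opening: 42.4
grasp_force: 0.0
crate_stamped 0.7 [ 570. -178.   53.] [345. 233.]
crate_stamped 0.68 [ 474. -561.   47.] [481. 266.]
crate_stamped 0.75 [ 596. -223.   84.] [201. 187.]
crate_plain 0.92 [494. 276.  95.] [184. 262.]
crate_plain 0.83 [531. 279.  96.] [367. 194.]
(array([ 4.91014e+02,  2.85469e+02, -2.35000e-01]), np.float64(0.094)) (array([ 4.99816e+02,  2.84460e+02, -2.65000e-01]), np.float64(0.113))
```

View pics/s3c.png

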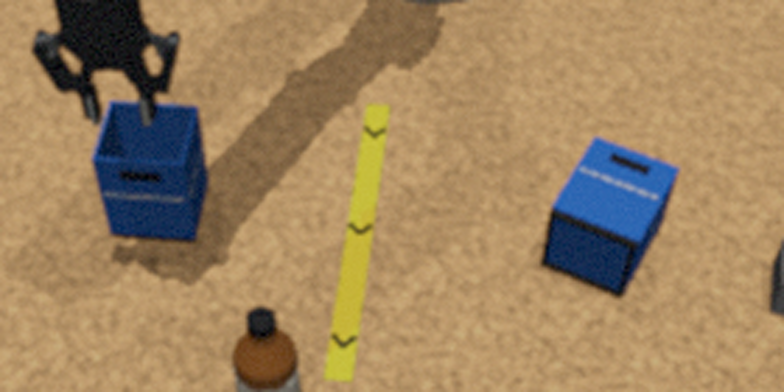

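The left crate lies on its side (crop (610,215)). Its dark blue underside (590,250) has no ring, so it's the plain one. The right crate is still upright at (150,170), so I'll tip it next.

```bash
python3 -m inch '[{"xyz":[0,-0.002,-0.045],"turn":0},{"xyz":[0,0,-0.045],"turn":0},{"xyz":[0,0,-0.040],"turn":0},{"xyz":[0,0,0],"turn":0}]'; python3 -m inch '[{"xyz":[-0.0122,-0.0025,0],"turn":0},{"xyz":[-0.0122,-0.0025,0],"turn":0},{"xyz":[-0.0122,-0.0025,0],"turn":0},{"xyz":[-0.0122,-0.0025,0],"turn":0},{"xyz":[-0.0122,-0.0025,0],"turn":0},{"xyz":[-0.0122,-0.0025,0],"turn":0},{"xyz":[-0.0122,-0.0025,0],"turn":0},{"xyz":[-0.0122,-0.0025,0],"turn":0}]';  python3 -m inch '[{"xyz":[-0.0122,-0.0025,0],"turn":0},{"xyz":[-0.0122,-0.0025,0],"turn":0},{"xyz":[-0.0122,-0.0025,0],"turn":0},{"xyz":[-0.0122,-0.0025,0],"turn":0},{"xyz":[0,0,0],"turn":0},{"xyz":[0,0,0],"turn":0},{"xyz":[0,0,0.045],"turn":0},{"xyz":[0,0,0.045],"turn":0}]'
python3 -m inch '[{"xyz":[0.03,-0.04,0.040],"turn":0},{"xyz":[0.02,-0.055,0],"turn":-0.16},{"xyz":[0,-0.055,0],"turn":-0.16},{"xyz":[0,0,0],"turn":0}]'
python3 - <<'E'
from h import *
b=snap('scene','s4.png'); a=snap('top')
for n in ['crate_stamped','crate_plain']:
  for p in(a,b):
    for r in ctrl.find_in(n,p)[:3]:
        X=w(p,r['location']);print(n,round(r['score'],2),X.round(),pix(p,X).round())
for ps in([a],[b],[a,b]):print(fitbox(ps,445,-245,0,0,(130,100),(0,92)))
c=cv2.imread('pics/s4.png'); cv2.imwrite('pics/s4c.png',cv2.resize(c[120:260,150:430],None,fx=2.8,fy=2.8,interpolation=cv2.INTER_CUBIC))
E
```

```text
clock: 7.08
ee_pos: [642.7, -205.8, 98.2]
ee_rot: [-0.099, 0.995, 0.001, -0.003]
force: [0.1, -0.4, 0.2]
opening: 42.4
grasp_force: 0.0
clock: 8.07
ee_pos: [553.2, -225.7, 105.9]
ee_rot: [-0.099, 0.995, 0.0, 0.006]
force: [7.1, 10.6, 34.8]
opening: 42.6
grasp_force: 14.3
clock: 9.07
ee_pos: [498.4, -237.1, 191.4]
ee_rot: [-0.099, 0.995, 0.0, -0.001]
force: [1.3, -0.6, -0.7]
opening: 42.8
grasp_force: 0.0
clock: 9.57
ee_pos: [545.9, -391.9, 229.4]
ee_rot: [0.065, 0.998, -0.002, -0.001]
force: [-0.6, 0.2, 1.0]
opening: 42.5
grasp_force: 0.0
crate_stamped 0.74 [ 484. -227.   95.] [210. 159.]
crate_plain 0.68 [496. 279.  95.] [183. 261.]
crate_plain 0.75 [536. 280.  97.] [367. 195.]
crate_plain 0.72 [566.  12.   3.] [277. 208.]
(array([ 4.45445e+02, -2.39495e+02,  9.40000e-02]), np.float64(0.107))
(array([ 4.36744e+02, -2.43803e+02,  1.94000e-01]), np.float64(0.096))
(array([ 4.43825e+02, -2.41476e+02,  1.82000e-01]), np.float64(0.219))
```

View pics/s4c.png

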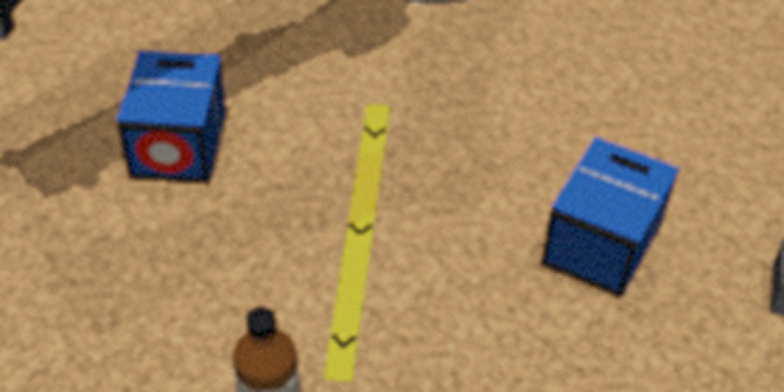

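The right crate lies on its side and shows the red ring (crop (165,152)), so it's the stamped one. The plain crate is at (610,215). I'll move to the outer side of the stamped crate.

```bash
python3 -m inch '[{"xyz":[-0.013,0.005,0],"turn":-0.18},{"xyz":[-0.013,0.005,0],"turn":-0.18},{"xyz":[-0.013,0.005,0],"turn":-0.18},{"xyz":[-0.013,0.005,0],"turn":-0.18},{"xyz":[-0.013,0.005,0],"turn":-0.18},{"xyz":[-0.013,0.005,0],"turn":-0.18},{"xyz":[-0.01,0.005,0],"turn":-0.18},{"xyz":[0,0.005,0],"turn":-0.18}]' 0.3; python3 -m inch '[{"xyz":[0,0,-0.05],"turn":0},{"xyz":[0,0,-0.05],"turn":0},{"xyz":[0,0,-0.05],"turn":0},{"xyz":[0,0,-0.045],"turn":0},{"xyz":[0,0,0],"turn":0},{"xyz":[0,0,0],"turn":0}]'
python3 - <<'E'
from h import *
print(ctrl.observe()['joint_pos'].round(2))
b=snap('scene','s5.png')
E
```

```text
clock: 10.88
ee_pos: [459.4, -345.4, 230.6]
ee_rot: [0.706, 0.708, 0.001, -0.0]
force: [0.0, 0.6, -0.0]
opening: 60.0
grasp_force: 0.0
clock: 11.62
ee_pos: [460.9, -346.8, 36.9]
ee_rot: [0.704, 0.71, 0.0, 0.001]
force: [0.7, 0.1, 0.8]
opening: 59.6
grasp_force: 0.0
[ 0.15  0.63  0.52  1.96 -0.49  0.67  0.98]
```

View pics/s5.png

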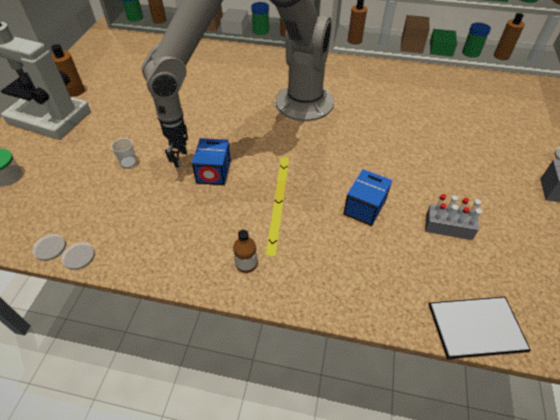

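The gripper is down at (175,150), just outside the crate (211,162), with a clear path to the line. I'll push +y.

```bash
python3 -m inch '[{"xyz":[0,0.018,0],"turn":0},{"xyz":[0,0.015,0],"turn":0},{"xyz":[0,0.01,0],"turn":0},{"xyz":[0,0.01,0],"turn":0},{"xyz":[0,0.012,0],"turn":0},{"xyz":[0,0.015,0],"turn":0},{"xyz":[0,0.015,0],"turn":0},{"xyz":[0,0.015,0],"turn":0}]'; python3 -m inch '[{"xyz":[0,0.015,0],"turn":0},{"xyz":[0,0.015,0],"turn":0},{"xyz":[0,0.015,0],"turn":0},{"xyz":[0,0.015,0],"turn":0},{"xyz":[0,0.015,0],"turn":0},{"xyz":[0,0.015,0],"turn":0},{"xyz":[0,0.01,0],"turn":0},{"xyz":[0,0,0],"turn":0}]'
python3 - <<'E'
from h import *
b=snap('scene','s6.png'); a=snap('top')
for ps in([a],[b],[a,b]):print(fitbox(ps,445,-100,0,0,(130,100),(0,92)))
E
```

```text
clock: 12.68
ee_pos: [460.0, -235.5, 35.4]
ee_rot: [0.704, 0.71, 0.0, 0.0]
force: [0.1, -3.2, 1.4]
opening: 59.8
grasp_force: 0.0
clock: 13.68
ee_pos: [459.7, -134.8, 35.1]
ee_rot: [0.704, 0.711, 0.0, -0.001]
force: [-0.3, -0.1, -0.2]
opening: 59.9
grasp_force: 0.0
(array([ 4.45286e+02, -6.60950e+01, -8.50000e-02]), np.float64(0.268))
(array([ 4.36184e+02, -7.46100e+01,  5.50000e-02]), np.float64(0.082))
(array([ 4.41823e+02, -7.22160e+01,  9.00000e-03]), np.float64(0.382))
```

View pics/s6.png

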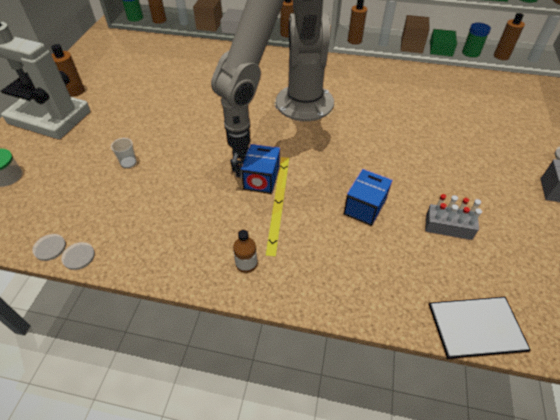

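The stamped crate (262,170) is upright on its side, square to the fingers, and about 73 mm short of the line. I'll push on and slow down at the end.

```bash
python3 -m inch '[{"xyz":[0,0.01,0],"turn":0},{"xyz":[0,0.012,0],"turn":0},{"xyz":[0,0.012,0],"turn":0},{"xyz":[0,0.012,0],"turn":0},{"xyz":[0,0.01,0],"turn":0},{"xyz":[0,0.008,0],"turn":0},{"xyz":[0,0.005,0],"turn":0},{"xyz":[0,0.003,0],"turn":0}]';  python3 -m inch '[{"xyz":[0,0,0],"turn":0},{"xyz":[0,-0.01,0],"turn":0},{"xyz":[0,-0.03,0],"turn":0},{"xyz":[0,-0.05,0],"turn":0},{"xyz":[0,-0.05,0],"turn":0},{"xyz":[0,-0.05,0],"turn":0},{"xyz":[0,0,0],"turn":0}]'
python3 - <<'E'
from h import *
b=snap('scene','s7.png'); a=snap('top')
for ps in([a],[b],[a,b]):
    f=fitbox(ps,445,-0,0,0,(130,100),(0,92));print(f, 'line y',.102*f[0][0]-46.5)
for n in ['crate_stamped_center','crate_stamped','bottle']:
  for p in(a,b):
    for r in ctrl.find_in(n,p)[:2]:
        X=w(p,r['location']);print(n,round(r['score'],2),X.round(),pix(p,X).round())
A=cv2.imread('pics/s7.png')[120:280,170:450]; B=cv2.cvtColor(a['img'],cv2.COLOR_RGB2BGR)[160:330,140:420]
z=lambda i:cv2.resize(i,(780,296),interpolation=cv2.INTER_CUBIC)
cv2.imwrite('pics/s7c.png',np.vstack([z(A),z(B)]))
E
```

```text
clock: 14.78
ee_pos: [459.9, -64.3, 35.4]
ee_rot: [0.704, 0.71, -0.0, 0.0]
force: [-0.3, -2.8, 1.1]
opening: 59.7
grasp_force: 0.0
clock: 15.65
ee_pos: [458.8, -260.1, 35.9]
ee_rot: [0.707, 0.707, -0.001, 0.001]
force: [-0.7, 0.2, -0.7]
opening: 59.5
grasp_force: 0.0
(array([ 4.47075e+02,  1.30000e+00, -3.00000e-03]), np.float64(0.1)) line y -0.8983500000000006
(array([ 4.35709e+02, -5.72000e-01,  8.40000e-02]), np.float64(0.082)) line y -2.057682
(array([ 4.426e+02, -1.670e-01,  7.100e-02]), np.float64(0.192)) line y -1.3547999999999973
crate_stamped_center 0.59 [442.   0.  92.] [284. 280.]
crate_stamped_center 0.87 [486.   1.  94.] [279. 170.]
crate_stamped 0.8 [448.   4.  88.] [282. 278.]
crate_stamped 0.61 [486.   6.  92.] [281. 171.]
bottle 0.69 [773. -29. 102.] [293. 161.]
bottle 0.97 [807. -24.  93.] [245. 252.]
bottle 0.74 [485.   3.  91.] [280. 171.]
```

View pics/s7c.png

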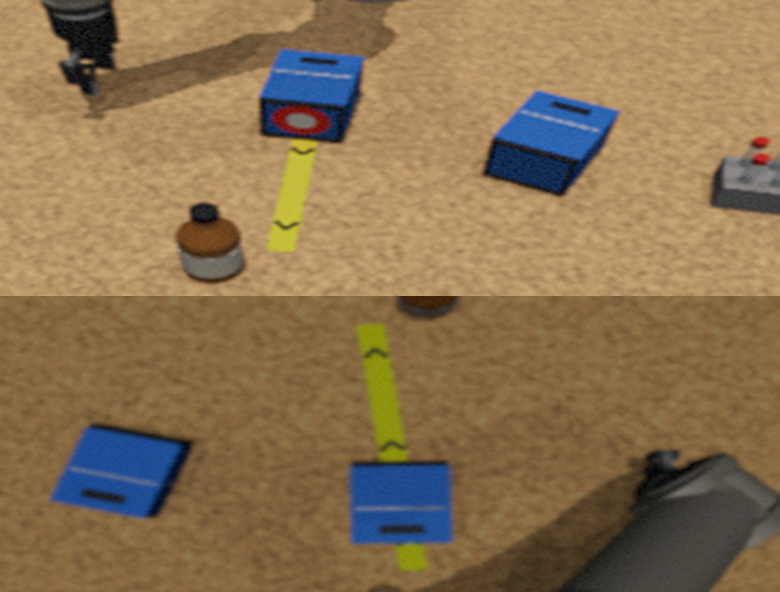

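The stamped crate lies on its side, centred on the line to within about 2 mm. The plain crate lies well clear, and the bottle hasn't moved. The gripper is retracted, so I'm handing in.

```bash
python3 -c "
from plant import ctrl
print(ctrl.close_job())"
```

```text
the job is handed in; nothing more can be done
None
```

Both crates were tipped onto their sides; the right-hand one had the red ring and now lies with its middle within about 2 mm of the dispatch line's centre, the plain one is clear of the line, and the job is handed in at about 16 s on the robot's clock.

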